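# Press a label holder home behind the rack's lip

## Robot

A 6-joint arm with a two-finger parallel gripper is mounted at the origin on a cart in front of the work surface, level with it; the furniture and walls round the work are solid. World frame = base frame: x ahead of the robot, y to its left, z up, the work surface at z = 0. Lengths are in m, angles in rad, forces in N, time in s.
With the tool pointing down it reaches from about 0.35 to 0.725 m from the base axis. Payload 6 kg.
Tool frame: the origin (TCP) lies at the very end of the fingers, on their centre line; the grasp point (between the pads) lies 19 mm behind it; z points along the fingers, y is the line along which they close (so a half turn about z gives the same grasp; the last joint's range is limited). The gripper opens to 85 mm and grips with 20 to 120 N. Pads are 22 mm wide; open, the fingers measure 114 mm over their backs; the gripper's body (76 mm by 85 mm) begins 54 mm behind the grasp point. The pads swing forward as they close: fully open they stand 13 mm farther back than shut.
Start: joints at [0.334, 0.04, 0.085, 0, -1.615, -0.334], TCP at [0.6, 0, 0.231] pointing down, gripper open.
Joint ranges: [-2.56, 2.56], [-1.29, 2.01], [-1.08, 1.49], [-3.29, 1.98], [-2.81, -0.18], [-2.99, 2.99]. Speed limits (rad/s): [2.57, 2.57, 3.01, 3.14, 3.14, 3.14].

## Interface

Orientations are given as a unit quaternion [w, x, y, z].
In Python, from rig import robot gives the robot as it stands. The module is installed in compiled form; this text tells all that it offers.
- The arm moves only by the shell command python3 -m handwheel 'ROWS' [OPENING] [FORCE]. ROWS is a JSON object of lists of equal length, an entry for each row: "linear": the shift along the tool's x, y, z as a fraction of full scale, a list of three; "spin": the turn about the tool's z as a fraction of full scale. In form: {"linear": [[x, y, z], ...], "spin": [spin, ...]}. A call has exactly 5 rows; each row shifts and turns the commanded pose from where the row before left it, along the tool's axes as they then stand; what a row does not reach is not made up. Full scale, the value 1, is 0.03 m for a shift and 10 degrees for a turn. A row lasts 1/8 s, in which the tool goes at most 62.5 mm and 10.7 degrees, less where a joint would pass 70% of its speed; a pose out of reach is approached as far as the arm can. A call with a number of a shift or a turn outside -1 to 1 is refused whole. A call with a gripper value outside its range is refused whole. OPENING is the closure, from -1 (fully open) to 1 (shut), set as the call begins (- or left out, the last holds). The fingers move at their own pace and stop on an object; FORCE is the grip in N (left out, the last holds). Time passes only in rows, so rows that do not move let the fingers close, or fill a call up. It gives the time, the measured TCP pose, the force, the opening and the grip force at its end, in the units of the state.
- robot.get_state(): the state, without advancing time (a new reading comes with each control period).
- robot.capture(name): name is "scene" or "top" or "wrist"; returns a dict with "image" (420x560x3 uint8, red, green, blue), "camera_matrix" (3x3 intrinsics, pixels), "pose" (4x4, takes a point from camera to world coordinates). Camera axes: x right, y down, z forward; pixel columns grow to the right and rows downward; lengths in m; the calibration is good to about 2 mm. A picture is of the moment at which its call begins. There is no depth.
- robot.sign_off(): hands the job in; it is judged then, once.
The state is a dict: "time_s": time; "joint_positions": joint angles; "qd": joint speeds; "joint_efforts": joint torques, N m; "tool_pos": TCP position; "ee_rot": TCP orientation; "force": force on the tool from outside, world axes, zero at the start; "moment": the same for the moment, N m; "width": finger opening in m; "finger_force": force on a finger pad.
Only numpy, scipy, OpenCV 4.12 (cv2) and the standard library are available. Lean on these libraries where they do the work, as an engineer would, in place of code of your own. Each camera call takes 0.05 s, during which the arm holds its last target. There are 200 camera calls.

## Task

Turn the wing nut at the end of the specimen rack's label rail so that its keeper bar swings out toward the robot, well clear of the slot, then take the wider of the two label holders from the cradle and push it straight down into the slot between the rail's front lip and the board behind it, its label still facing out to the front. Press it down against the spring strip in the slot until it is fully home, its shoulders flush with the top of the board, firmly but without ramming it, and finish while still gripping it and holding it pressed home. Leave the narrower holder and the specimens on the rack alone.

Things in the scene. Friction and masses are not known exactly. Their poses are not given: they have to be found in the camera images.
- rack: Fixed aluminium specimen rack like a small shelf, 118 mm deep (x -54 to +64), 110 mm wide, origin on the bench under it; x points from its front (label rail, robot side) to its back, y left, z up. Shelf top 50 mm high, with three specimens. A post beside the rail's right end (x -42, y -78 mm) carries the keeper and wing nut.
- slot (a point): middle of the label rail's slot, at the height of the holder's underside when home (14 mm over the bench, x -41 mm on the rack); axes as the rack's. Slot 10 mm wide (x), 90 mm long (y), with end cheeks 38 mm high. Behind it (+x) a board 6 mm thick, 66 mm high; before it (-x) the lip, 4 mm thick, upright to 38 mm, its edge flared 4 mm outward up to 48 mm.
- strip (a joint): spring strip forming the bottom of the slot; 0 = up (its top 20 mm above the bench), 0.006 m = fully pressed down to its stop (14 mm above the bench). It needs about 3 N to start moving and 9 N to reach the stop.
- keeper (a joint): keeper hinge, vertical axis: 0 = its bar (12 mm wide, reaches 54 mm from the axis, 50 to 56 mm over the bench) lies left along the rail and blocks the right end of the slot; grows to 1.6 rad at most, counter-clockwise from above, the bar swinging toward the robot. Starts at 0 to 0.2; stays where left, friction 0.04 N m.
- keeper_grip (a point): grip point on the keeper's axis in its wing, 88 mm over the bench. The wing: an upright dark plate 10 mm thick (this point's x), 34 mm long (its y, as the bar), 65 to 99 mm over the bench. At keeper = 0 the axes are the rack's; it turns with the keeper.
- cradle: Fixed grey cradle, 100 (x) by 92 (y) mm, 30 mm high, origin on the bench under its centre. Two slots along y at x = -30 and +30 mm, 6.5 mm wide, floor 8 mm over the bench; each holds one label holder upright, label toward -x. Which is in which varies.
- holder: Wider label holder, loose, 50 g, grey: upright plate 5 mm thick (x), 76 wide (y), 52 high, pale blank label on its front (-x); above its middle a grip tab 10 mm thick (x), 36 wide (y), 52 to 86 mm above the underside. The plate's top edge beside the tab = shoulders. Origin: centre of underside, z up. Home: origin at slot, shoulders level with the board's top.
- holder_front (a point): imaginary point 20 mm in front of the wider holder's mid-plane, on the label side, 27 mm above its underside: tells which way the label faces
- spare: the narrower label holder, 50 mm wide, otherwise like the wider one (same heights, thicknesses and tab); leave it in the cradle
- specimen_4: round mounted specimen, green, 32 mm diameter, 19 mm high, standing on the rack's shelf (origin: centre of underside); leave alone
- specimen_5: round mounted specimen, red, 32 mm diameter, 19 mm high, standing on the rack's shelf (origin: centre of underside); leave alone
- specimen_6: round mounted specimen, black, 32 mm diameter, 19 mm high, standing on the rack's shelf (origin: centre of underside); leave alone

How it is judged:
By the outcome, as a careful person would: the job done as asked, in the order asked, and still so for the second after the job is handed in, while the arm keeps its last pose, push and grip.
It also fails if it takes over 48 s, if anything falls off the work surface, if the arm or the gripper's body presses on something with over 40 N, if the wrist force passes 120 N, or if a joint passes its speed limit or range.

## Working session

There is one attempt and no reset: what is moved stays moved. The work goes in short steps, Python scripts to look and compute and a shell command to move; the robot and the scene stay as the last step left them, time stands still between calls to the robot, and variables do not carry over. Pictures are saved under pics/ and viewed, at most 10 in all, crops included, and the job is handed in when it is done.

```bash
mkdir -p pics
python3 - <<'E'
from rig import robot
import cv2,json
for n in ("top","scene"):
    c=robot.capture(n); cv2.imwrite(f"pics/{n}0.png",c["image"][:,:,::-1])
    print(n,c["camera_matrix"].round(1).tolist(),c["pose"].round(3).tolist())
s=robot.get_state(); print(s)
E
```

```text
top [[519.6, 0.0, 271.5], [0.0, 519.6, 208.5], [0.0, 0.0, 1.0]] [[0.005, -0.994, 0.11, 0.435], [-1.0, -0.008, -0.024, 0.037], [0.024, -0.11, -0.994, 0.947], [0.0, 0.0, 0.0, 1.0]]
scene [[471.0, 0.0, 273.9], [0.0, 471.0, 207.8], [0.0, 0.0, 1.0]] [[-0.881, -0.36, 0.308, 0.248], [-0.474, 0.652, -0.592, 0.536], [0.012, -0.667, -0.745, 0.712], [0.0, 0.0, 0.0, 1.0]]
{'time_s': 0.1, 'joint_positions': array([ 3.33721998e-01,  4.07824103e-02,  8.38845490e-02, -4.12725090e-04,
       -1.61552510e+00, -3.33688185e-01]), 'qd': array([ 0.00033627, -0.0010067 ,  0.00178335,  0.00088076, -0.00016392,
       -0.0024349 ]), 'joint_efforts': array([-5.15327309e-03, -3.69345725e+01,  3.48282552e+01,  6.95181236e+00,
       -4.58455834e-03,  1.14540936e-05]), 'tool_pos': array([5.99689471e-01, 8.30364609e-05, 2.30346112e-01]), 'ee_rot': array([ 6.41762905e-04,  7.07124893e-01, -7.07088171e-01, -5.40492650e-04]), 'force': array([ 0.14014415, -0.65822707,  0.55673755]), 'moment': array([-0.03338598,  0.02533263, -0.00418681]), 'finger_force': 0.0, 'width': 0.08496158372812328}
```

View pics/top0.png

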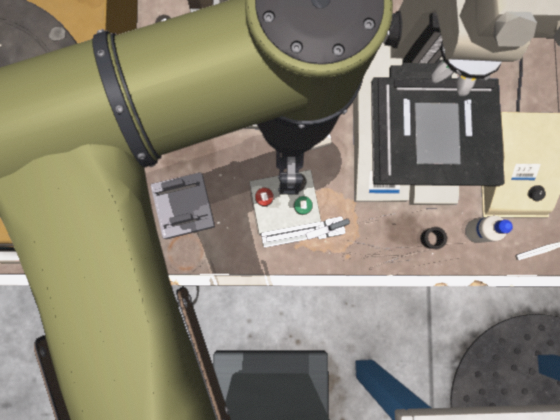

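View pics/scene0.png

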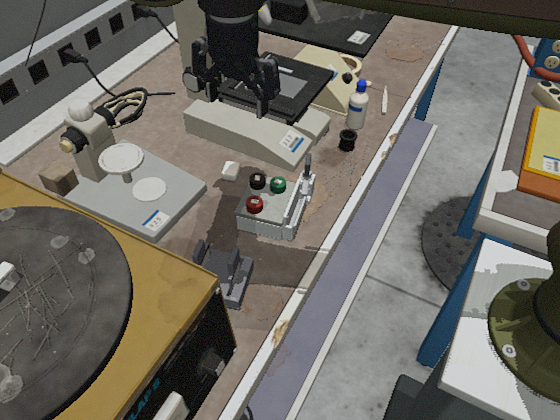

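The top view shows the cradle around (182,205), the rack around (285,210) with its rail at the bottom, and the wing at about (338,226). In the scene view the rack is at (275,205) and the cradle at (225,272). I'll enlarge both.

Run:
```python
import cv2
a=cv2.imread("pics/top0.png")[160:260,145:360]; cv2.imwrite("pics/topz.png",cv2.resize(a,None,fx=3.7,fy=3.7,interpolation=cv2.INTER_CUBIC))
a=cv2.imread("pics/scene0.png")[145:315,185:325]; cv2.imwrite("pics/scenez.png",cv2.resize(a,None,fx=3.5,fy=3.5,interpolation=cv2.INTER_CUBIC))
```

```text
(no output)
```

View pics/topz.png

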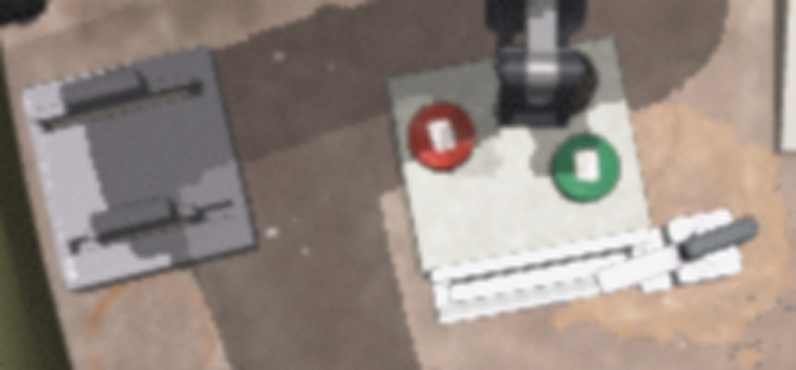

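View pics/scenez.png

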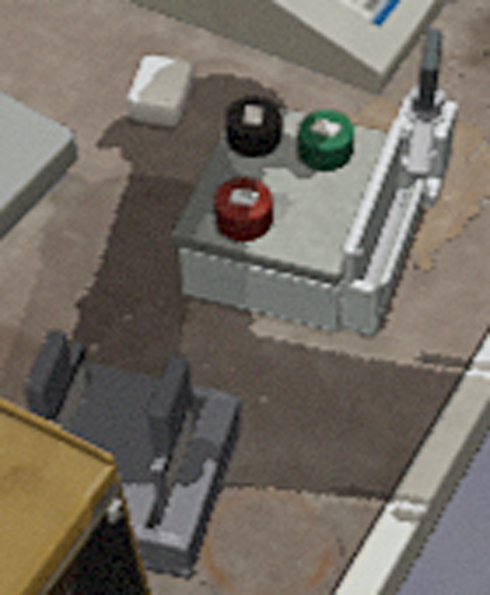

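The wider holder can't be told apart from here; the wing is at crop (718,237) and both tabs are visible at (105,88) and (133,216). I'll compute rough poses first.

```bash
cat > h.py <<'E'
import numpy as np
from rig import robot
def ray(c,u,v,z):
    K,P=c["camera_matrix"],c["pose"]; d=P[:3,:3]@np.linalg.solve(K,[u,v,1]); o=P[:3,3]
    return o+d*(z-o[2])/d[2]
def proj(c,X):
    X=np.atleast_2d(X);q=(X-c["pose"][:3,3])@c["pose"][:3,:3]@c["camera_matrix"].T
    return q[:,:2]/q[:,2:]
def place(p,X):  # p=x,y,yaw
    X=np.atleast_2d(X).astype(float);c,s=np.cos(p[2]),np.sin(p[2])
    return np.c_[p[0]+c*X[:,0]-s*X[:,1],p[1]+s*X[:,0]+c*X[:,1],X[:,2]]
E
python3 - <<'E'
from h import *
c=robot.capture("top")
f=lambda x,y,z:ray(c,145+(x+.5)/3.7-.5,160+(y+.5)/3.7-.5,z)
for n,x,y,z in [("rack BL",390,80,.05),("BR",613,38,.05),("wingR",757,225,.099),("wingL",683,248,.099),("board L",432,270,.066),("board R",662,230,.066),("lipL",437,322,.038),
 ("cr BL",22,90,.03),("BR",210,46,.03),("FR",257,245,.03),("FL",68,290,.03),("tabB",65,92,.094),("tabBr",145,75,.094),("tabF L",92,222,.094),("tabFr",172,203,.094),("bar tip",602,282,.056)]:
    print(n,(f(x,y,z)*1000).round(0))
w=robot.capture("wrist"); print(w["pose"].round(3).tolist(),w["camera_matrix"].tolist())
import cv2; cv2.imwrite("pics/w0.png",w["image"][:,:,::-1])
E
```

```text
rack BL [582.  53.  50.]
BR [603. -52.  50.]
wingR [ 510. -111.   99.]
wingL [500. -78.  99.]
board L [491.  33.  66.]
board R [511. -73.  66.]
lipL [469.  30.  38.]
cr BL [579. 230.  30.]
BR [601. 141.  30.]
FR [505. 116.  30.]
FL [483. 205.  30.]
tabB [568. 198.  94.]
tabBr [576. 162.  94.]
tabF L [510. 184.  94.]
tabFr [519. 149.  94.]
bar tip [487. -46.  56.]
[[-1.0, 0.0, -0.001, 0.6], [0.0, 0.965, 0.262, -0.067], [0.001, 0.262, -0.965, 0.372], [0.0, 0.0, 0.0, 1.0]] [[374.77013165230073, 0.0, 274.24293434997503], [0.0, 374.77013165230073, 210.11851475913764], [0.0, 0.0, 1.0]]
```

View pics/w0.png

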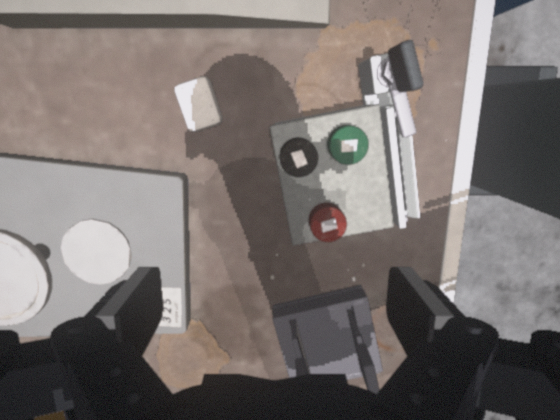

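The wrist view shows the rack (335,170), the wing at (404,65), and the cradle at (325,335), partly hidden. I'll move above the wing and look.

```bash
python3 -m handwheel '{"linear": [[0.5,0.5,0],[0.8,0.8,0],[0.8,0.8,0.2],[0.6,0.6,0.2],[0.4,0.4,0.2]], "spin": [0,0,0,0,0]}' -1 60
python3 -m handwheel '{"linear": [[0,0,0],[0,0,0],[0,0,0],[0,0,0],[0,0,0]], "spin": [-0.8,-0.8,0,0,0]}'
python3 - <<'E'
from h import *
import cv2
w=robot.capture("wrist"); cv2.imwrite("pics/w1.png",cv2.resize(w["image"][:,:,::-1],(784,588),interpolation=cv2.INTER_CUBIC))
import pickle; pickle.dump(w,open("w1.pkl","wb"))
E
```

```text
time_s: 0.82
tool_pos: [0.5063, -0.0937, 0.2131]
ee_rot: [0.0, -0.707, 0.707, -0.0]
force: [1.1, 0.3, -0.1]
width: 0.0856
finger_force: 0.0
time_s: 1.45
tool_pos: [0.507, -0.0929, 0.2132]
ee_rot: [0.0, 0.798, -0.602, -0.0]
force: [1.1, 0.4, -0.1]
width: 0.0854
finger_force: 0.0
```

View pics/w1.png

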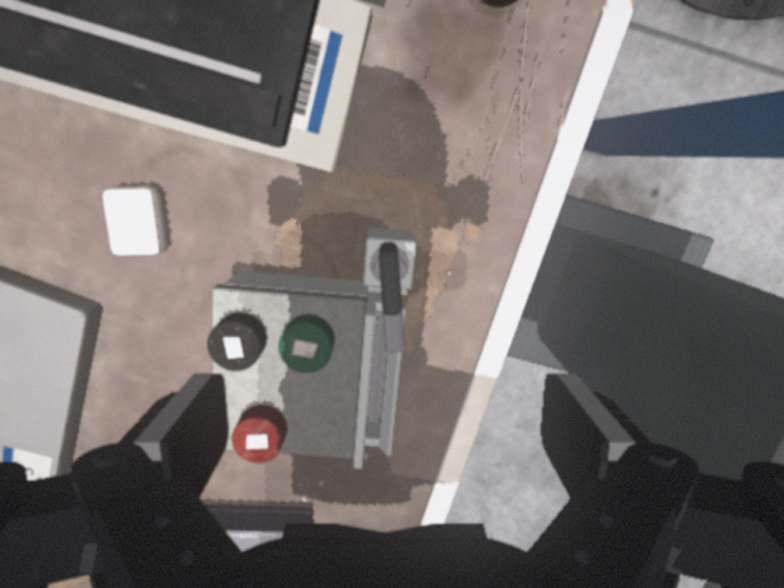

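Wrist view: the wing's top runs from (387,243) to (392,314), the bar tip is near (394,352), the board's left end is at (358,467), and the shelf's back-right corner is at (213,288). I'll fit the rack to these.

Run:
```python
from h import *
import pickle
from scipy.optimize import least_squares
w=pickle.load(open("w1.pkl","rb")); t=robot.capture("top"); print(w["pose"].round(3).tolist())
T=[((64,55,50),390,80),((64,-55,50),613,38),((-30,55,66),432,270),((-30,-55,66),662,230)]
W=[((64,-55,50),213,288),((-30,55,66),354,467),((-36,55,66),364,468)]
XT=np.array([a for a,*_ in T])/1e3; uT=np.array([(145+(x+.5)/3.7-.5,160+(y+.5)/3.7-.5) for _,x,y in T])
XW=np.array([a for a,*_ in W])/1e3; uW=np.array([(x/1.4,y/1.4) for _,x,y in W])
rt=lambda p:(proj(t,place(p,XT))-uT); rw=lambda p:(proj(w,place(p,XW))-uW)
for f in (rt,rw,lambda p:np.r_[rt(p),rw(p)]):
    s=least_squares(lambda p:f(p).ravel(),[.53,-.01,.2]); p=s.x
    print(p.round(4),f(p).round(1).tolist(),"axis",place(p,[-.042,-.078,.099]).round(4),"slot",place(p,[-.041,0,.066]).round(4))
a,b=[ray(w,x/1.4,y/1.4,.099) for x,y in((387,243),(392,314))]
print(a,b,(a+b)/2,np.degrees(np.arctan2(-(b-a)[0],(b-a)[1])))
for x,y in((388,352),(401,350)):print(ray(w,x/1.4,y/1.4,.056))
```

```text
[[-0.962, -0.265, -0.072, 0.525], [-0.274, 0.928, 0.252, -0.157], [0.0, 0.262, -0.965, 0.355], [0.0, 0.0, 0.0, 1.0]]
[ 0.5302 -0.0131  0.2023] [[-0.1, 0.1], [1.1, -0.4], [-1.0, 1.0], [0.1, -0.7]] axis [[ 0.5048 -0.0979  0.099 ]] slot [[ 0.4901 -0.0213  0.066 ]]
[ 0.5303 -0.0146  0.2123] [[-2.2, -2.8], [1.3, 1.9], [1.0, 1.5]] axis [[ 0.5057 -0.0997  0.099 ]] slot [[ 0.4902 -0.0233  0.066 ]]
[ 0.5302 -0.0142  0.2104] [[0.3, 0.4], [1.5, -0.6], [-0.2, 1.2], [0.8, -1.0], [-2.1, -2.4], [1.1, 2.3], [0.8, 2.0]] axis [[ 0.5055 -0.0993  0.099 ]] slot [[ 0.4901 -0.0228  0.066 ]]
[ 0.5118349  -0.11578625  0.099     ] [ 0.49929327 -0.08131547  0.099     ] [ 0.50556409 -0.09855086  0.099     ] 19.99308950463733
[ 0.49055539 -0.04468499  0.056     ]
[ 0.48331602 -0.04809893  0.056     ]
```

```bash
python3 -m handwheel '{"linear": [[0.17,0.1,0],[0,0,0.6],[0,0,0.8],[0,0,0.8],[0,0,0.4]], "spin": [-0.4,0,0,0,0]}' 0 60
python3 -m handwheel '{"linear": [[0,0,0.6],[0,0,0.6],[0,0,0.6],[0,0,0.3],[0,0,0]], "spin": [0,0,0,0,0]}'
python3 -m handwheel '{"linear": [[0,0,0],[0,0,0],[0,0,0],[0,0,0],[0,0,0]], "spin": [0,0,0,0,0]}' 1 50
```

```text
time_s: 2.17
tool_pos: [0.5045, -0.0986, 0.1326]
ee_rot: [0.001, 0.819, -0.574, -0.001]
force: [0.7, 0.5, -0.1]
width: 0.0429
finger_force: 0.0
time_s: 2.8
tool_pos: [0.5052, -0.0988, 0.0716]
ee_rot: [0.0, 0.819, -0.574, -0.0]
force: [-0.3, -0.5, 1.0]
width: 0.0426
finger_force: 0.0
time_s: 3.42
tool_pos: [0.506, -0.0987, 0.0732]
ee_rot: [-0.0, 0.819, -0.574, 0.001]
force: [-0.8, 2.2, 5.1]
width: 0.009
finger_force: 51.5
```

```bash
python3 -m handwheel '{"linear": [[0,0,0],[0,0,0],[0,0,0],[0,0,0],[0,0,0]], "spin": [-0.6,-0.8,-0.8,-0.8,-0.8]}'
python3 -m handwheel '{"linear": [[0,0,0],[0,0,0],[0,0,0],[0,0,0],[0,0,0]], "spin": [-0.8,-0.8,-0.8,-0.8,-0.5]}'
```

```text
time_s: 4.05
tool_pos: [0.5077, -0.0973, 0.0732]
ee_rot: [-0.002, 0.962, -0.273, 0.002]
force: [6.4, 6.3, 2.3]
width: 0.0088
finger_force: 51.2
time_s: 4.68
tool_pos: [0.5083, -0.0952, 0.0732]
ee_rot: [-0.003, 0.999, 0.046, 0.004]
force: [5.5, 14.6, 4.1]
width: 0.009
finger_force: 51.4
```

```bash
python3 -m handwheel '{"linear": [[0,0,0],[0,0,0],[0,0,-0.3],[0,0,-0.8],[0,0,-0.9]], "spin": [0,0,0,0,0]}' 0
python3 -m handwheel '{"linear": [[0,0,-1],[0,0,-1],[0,0,-0.5],[0,0,0],[0,0,0]], "spin": [0,0.5,1,1,1]}'
python3 - <<'E'
from h import *
import cv2
c=robot.capture("scene")
b=ray(c,233,352,0); print(b)
for z in(.05,.1,.15,.2): print(z,ray(c,218,290,z),proj(c,[b[0],b[1],z]))
w=robot.capture("wrist"); cv2.imwrite("pics/w2.png",w["image"][:,:,::-1])
E
```

```text
time_s: 5.3
tool_pos: [0.5051, -0.0991, 0.1331]
ee_rot: [0.0, 0.999, 0.043, -0.0]
force: [0.9, 0.1, 0.0]
width: 0.0427
finger_force: 0.0
time_s: 5.92
tool_pos: [0.5055, -0.0991, 0.2081]
ee_rot: [0.0, 0.965, -0.262, 0.0]
force: [-0.4, -0.5, -0.9]
width: 0.0426
finger_force: 0.0
[0.45403024 0.27315111 0.        ]
0.05 [0.5168788  0.21254559 0.05      ] [[231.26563622 337.47166267]]
0.1 [0.49659349 0.2370067  0.1       ] [[229.33994593 321.3406304 ]]
0.15 [0.47630818 0.26146781 0.15      ] [[227.18942164 303.32621917]]
0.2 [0.45602286 0.28592892 0.2       ] [[224.77224644 283.07813901]]
```

View pics/w2.png

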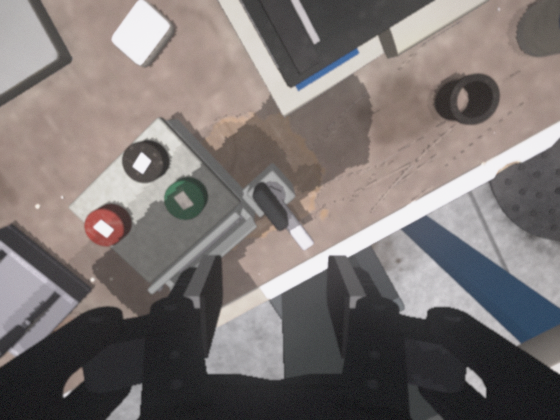

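The keeper bar now points toward the robot at (300,235), well clear of the slot. On to the cradle.

```bash
python3 -m handwheel '{"linear": [[0,0,0],[0,0,0],[0,0,0],[0,0,0],[0,0,0]], "spin": [0.9,1,1,1,0.7]}' 
python3 -m handwheel '{"linear": [[-0.5,-0.2,0],[-1,-0.4,0],[-1,-0.4,0],[-1,-0.4,0],[-1,-0.4,0]], "spin": [0,0,0,0,0]}'
python3 -m handwheel '{"linear": [[-1,-0.4,0],[-1,-0.4,0],[-1,-0.4,0],[-0.7,-0.3,0],[-0.3,-0.1,0]], "spin": [0,0,0,0,0]}'
python3 -m handwheel '{"linear": [[0,0,0],[0,0,0],[0,0,0],[0,0,0],[0,0,0]], "spin": [0,0,0,0,0]}'
python3 - <<'E'
from h import *
import cv2
w=robot.capture("wrist"); cv2.imwrite("pics/w3.png",cv2.resize(w["image"][:,:,::-1],(784,588),interpolation=cv2.INTER_CUBIC))
import pickle; pickle.dump(w,open("w3.pkl","wb"))
E
```

```text
time_s: 6.65
tool_pos: [0.5054, -0.099, 0.2076]
ee_rot: [0.0, 0.788, -0.616, 0.0]
force: [0.3, 0.8, -0.1]
width: 0.0427
finger_force: 0.0
time_s: 7.28
tool_pos: [0.5252, 0.0471, 0.2075]
ee_rot: [-0.0, 0.79, -0.614, 0.0]
force: [0.0, -0.1, -0.3]
width: 0.0424
finger_force: 0.0
time_s: 7.9
tool_pos: [0.5427, 0.1746, 0.207]
ee_rot: [0.0, 0.789, -0.615, -0.0]
force: [0.2, 0.4, 0.5]
width: 0.0425
finger_force: 0.0
time_s: 8.52
tool_pos: [0.5428, 0.1731, 0.2074]
ee_rot: [-0.0, 0.788, -0.616, 0.0]
force: [-1.0, 0.2, 0.2]
width: 0.0428
finger_force: 0.0
```

View pics/w3.png

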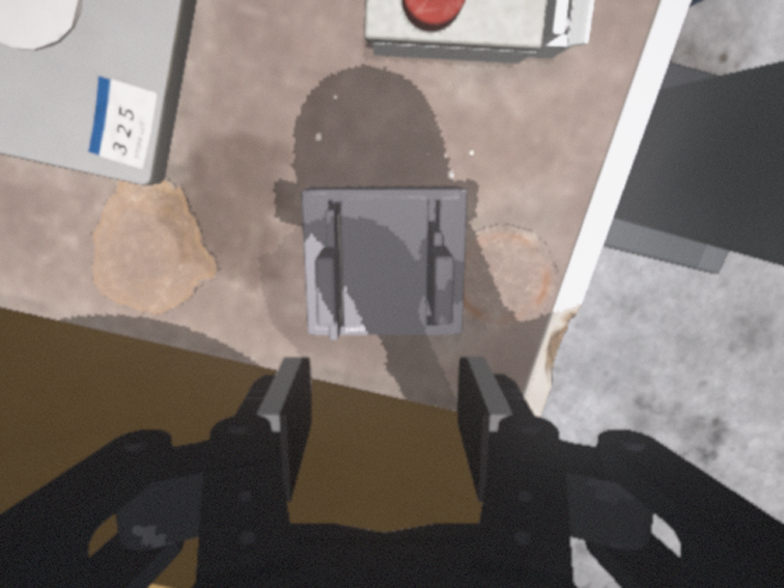

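The wide holder is the left one in this picture, meaning the back slot: its plate spans rows 208–337, while the right one spans only about 235–325. I'll zoom in for the tab edges.

Run:
```python
import pickle,cv2,numpy as np
w=pickle.load(open("w3.pkl","rb"));a=w["image"][125:250,200:350,::-1]
a=np.clip(a.astype(float)*1.6,0,255).astype(np.uint8)
cv2.imwrite("pics/w3z.png",cv2.resize(a,None,fx=4.8,fy=4.8,interpolation=cv2.INTER_CUBIC))
```

```text
(no output)
```

View pics/w3z.png

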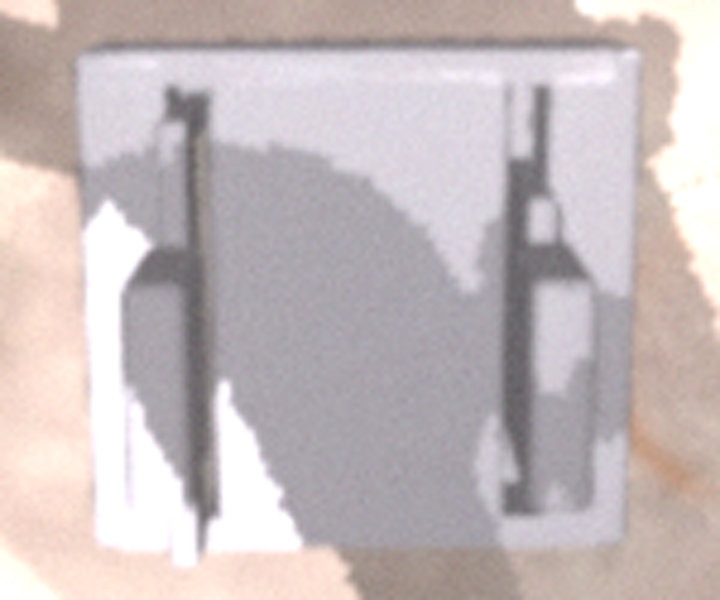

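The tab's top face is at crop x 125–188, y 282–512. The plate's top ends are at about (172,125) and (186,560), and the cradle's corners are clear.

Run:
```python
from h import *
import pickle
from scipy.optimize import least_squares
w=pickle.load(open("w3.pkl","rb"))
f=lambda x,y:np.array([200+(x+.5)/4.8-.5,125+(y+.5)/4.8-.5])
g=lambda x,y,z:ray(w,*f(x,y),z)
for n,x,y,z in[("tab",156,397,.094),("tabTop",156,282,.094),("tabBot",158,511,.094),("pl",172,125,.06),("pl",186,560,.06),("tabR",564,396,.094)]:print(n,g(x,y,z).round(4))
X=np.array([[-.05,-.046,.03],[.05,-.046,.03],[.05,.046,.03],[-.05,.046,.03]])
u=np.array([f(637,50),f(78,55),f(98,548),f(628,543)])
s=least_squares(lambda p:(proj(w,place(p,X))-u).ravel(),[.54,.17,.24]);print(s.x,s.fun.round(1));print(place(s.x,[.03,0,.094]))
```

```text
tab [0.5714 0.1808 0.094 ]
tabTop [0.575 0.164 0.094]
tabBot [0.5673 0.1979 0.094 ]
pl [0.5801 0.1459 0.06  ]
pl [0.562  0.2172 0.06  ]
tabR [0.5134 0.1662 0.094 ]
[0.54219459 0.17381375 0.2541527 ] [ 1.6 -0.6 -1.5 -0.4 -0.3  0.7  0.2  0.7]
[[0.57123089 0.18135651 0.094     ]]
```

```bash
python3 -m handwheel '{"linear": [[0,-0.5,0],[-0.03,-0.49,0],[0,0,0.6],[0,0,0.8],[0,0,0.6]], "spin": [-0.04,0,0,0,0]}'
python3 -m handwheel '{"linear": [[0,0,0.6],[0,0,0.6],[0,0,0.6],[0,0,0.6],[0,0,0.28]], "spin": [0,0,0,0,0]}'
python3 -m handwheel '{"linear": [[0,0,0],[0,0,0],[0,0,0],[0,0,0],[0,0,0]], "spin": [0,0,0,0,0]}' 1 60
```

```text
time_s: 9.2
tool_pos: [0.5704, 0.1812, 0.1449]
ee_rot: [0.001, 0.79, -0.613, -0.001]
force: [0.0, -0.1, 0.0]
width: 0.0424
finger_force: 0.0
time_s: 9.82
tool_pos: [0.5708, 0.1813, 0.0652]
ee_rot: [0.001, 0.79, -0.613, -0.0]
force: [-0.5, 0.1, 0.2]
width: 0.0428
finger_force: 0.0
time_s: 10.45
tool_pos: [0.5718, 0.1818, 0.0678]
ee_rot: [-0.001, 0.79, -0.613, 0.0]
force: [-1.0, 0.2, 3.1]
width: 0.0087
finger_force: 60.7
```

```bash
python3 -m handwheel '{"linear": [[0,0,-0.3],[0,0,-0.8],[0,0,-1],[0,0,-1],[0,0,-0.7]], "spin": [0,0,0,0,0]}'
python3 -m handwheel '{"linear": [[0,0,0],[0.4,0.25,0],[0.8,0.5,0],[0.9,0.6,0],[0.9,0.6,0]], "spin": [0.24,0,0,0,0]}'
python3 -m handwheel '{"linear": [[0.9,0.6,0],[0.9,0.6,0],[0.8,0.5,0],[0.5,0.4,0],[0,0,0]], "spin": [0,0,0,0,0]}'
python3 -m handwheel '{"linear": [[0,0,0],[0,0,0],[0,0,0],[0,0,0],[0,0,0]], "spin": [0,0,0,0,0]}'
python3 - <<'E'
from h import *
import cv2,pickle
w=robot.capture("wrist"); pickle.dump(w,open("w4.pkl","wb")); print(robot.get_state()["ee_rot"])
a=np.clip(w["image"][60:320,140:400,::-1].astype(float)*1.3,0,255).astype(np.uint8)
t=robot.capture("top"); pickle.dump(t,open("t4.pkl","wb"))
cv2.imwrite("pics/w4.png",cv2.resize(a,(598,598),interpolation=cv2.INTER_CUBIC))
E
```

```text
time_s: 11.08
tool_pos: [0.5714, 0.1815, 0.1827]
ee_rot: [-0.0, 0.79, -0.613, 0.0]
force: [0.7, -0.9, -0.3]
width: 0.0092
finger_force: 60.2
time_s: 11.7
tool_pos: [0.5317, 0.0796, 0.1804]
ee_rot: [0.001, 0.777, -0.629, -0.0]
force: [1.1, -0.2, -0.7]
width: 0.0087
finger_force: 60.2
time_s: 12.32
tool_pos: [0.4899, -0.0238, 0.181]
ee_rot: [-0.0, 0.777, -0.63, 0.0]
force: [0.7, 1.1, -0.2]
width: 0.0089
finger_force: 60.2
time_s: 12.95
tool_pos: [0.4906, -0.0226, 0.1808]
ee_rot: [0.0, 0.777, -0.629, -0.0]
force: [-0.5, 0.2, -0.4]
width: 0.009
finger_force: 60.2
[ 8.55803156e-05  7.77203485e-01 -6.29249339e-01 -6.44919982e-05]
```

View pics/w4.png

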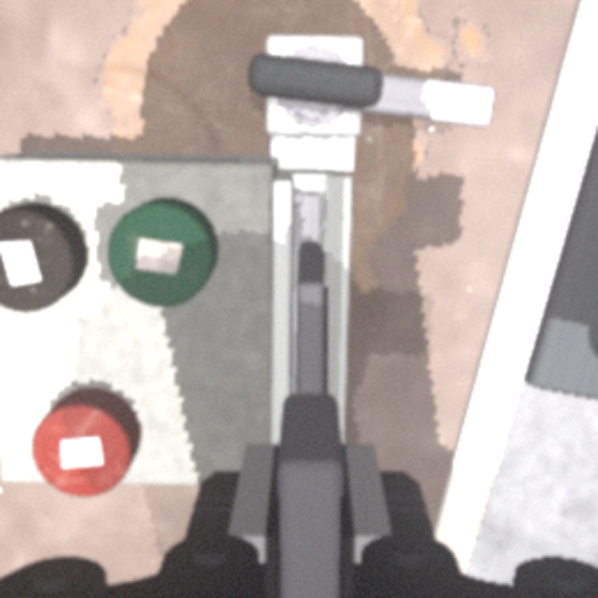

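The view shows the keeper swung out to the right at (490,100), the board's top at columns 273–292, the lip's outer edge near 350, and the held plate centred near column 312. I'll measure the edges with intensity profiles.

Run:
```python
from h import *
import pickle,cv2
w=pickle.load(open("w4.pkl","rb")); g=cv2.cvtColor(w["image"],cv2.COLOR_RGB2GRAY)
for r in (142,150,158,170,182,192,200,215,228): print(r,g[r,254:298].tolist())
s=robot.get_state(); p=s["tool_pos"]; q=s["ee_rot"]; ph=np.arctan2(2*q[1]**2-1,-2*q[1]*q[2]); print(np.degrees(ph))
ty=-np.array([np.cos(ph),np.sin(ph)]);tx=np.array([np.sin(ph),-np.cos(ph)])
def tool(cx,cy,z):
    d=ray(w,140+(cx+.5)/2.3-.5,60+(cy+.5)/2.3-.5,z)[:2]-p[:2]; return (1e3*np.array([d@tx,d@ty])).round(1)
for n,a in dict(boardF=(291.5,190,.066),boardF2=(291.5,430,.066),boardB=(273,190,.066),boardB2=(272,430,.066),lipO=(351,190,.048),lipO2=(346,430,.048),hU=(300,245,.121),hU2=(322,245,.121),hT=(298,287,.173),hT2=(328,287,.173)).items():print(n,tool(*a))
```

```text
142 [144, 142, 139, 135, 151, 195, 214, 219, 220, 221, 219, 211, 174, 139, 144, 153, 167, 188, 203, 204, 201, 201, 201, 205, 205, 208, 202, 181, 171, 162, 162, 159, 159, 159, 162, 184, 207, 204, 173, 132, 120, 123, 126, 125]
150 [145, 145, 136, 125, 151, 196, 215, 220, 221, 220, 218, 208, 174, 128, 123, 136, 153, 170, 177, 179, 175, 173, 172, 172, 162, 142, 138, 136, 150, 160, 158, 162, 162, 159, 167, 188, 211, 198, 165, 127, 117, 122, 122, 123]
158 [147, 144, 139, 131, 147, 191, 213, 218, 219, 220, 208, 179, 146, 122, 131, 132, 140, 152, 171, 176, 173, 170, 171, 170, 157, 143, 146, 154, 160, 159, 160, 158, 159, 162, 169, 192, 211, 196, 164, 133, 119, 118, 120, 121]
170 [119, 117, 115, 110, 128, 159, 174, 174, 175, 175, 172, 159, 137, 126, 135, 115, 90, 76, 73, 75, 74, 73, 72, 74, 73, 76, 87, 115, 135, 141, 146, 158, 158, 163, 173, 193, 202, 177, 137, 118, 118, 117, 117, 115]
182 [115, 115, 110, 113, 130, 160, 174, 174, 174, 172, 170, 157, 134, 127, 124, 103, 84, 87, 84, 85, 85, 86, 82, 86, 86, 83, 97, 119, 136, 140, 140, 137, 140, 142, 150, 164, 160, 138, 107, 93, 101, 109, 112, 112
[... 355 characters left out ...]
0, 99, 131, 137, 136, 137, 143, 155, 164, 148, 116, 93, 89, 88, 88, 85, 88]
215 [116, 118, 113, 115, 138, 163, 171, 174, 173, 173, 164, 142, 117, 120, 124, 100, 94, 98, 99, 101, 99, 100, 101, 99, 97, 94, 81, 76, 101, 128, 136, 136, 138, 150, 162, 159, 137, 101, 92, 91, 93, 95, 92, 95]
228 [112, 113, 111, 121, 145, 162, 171, 171, 172, 171, 163, 143, 122, 122, 113, 97, 92, 100, 102, 102, 104, 100, 98, 100, 99, 94, 77, 72, 99, 127, 137, 137, 142, 152, 160, 151, 120, 99, 92, 91, 94, 105, 109, 109]
12.004926546538027
boardF [44.5 -5.2]
boardF2 [-30.6  -5.6]
boardB [ 44.5 -10.6]
boardB2 [-30.6 -11.8]
lipO [42.9 13.1]
lipO2 [-37.4  12.5]
hU [36.4 -2.1]
hU2 [36.4  3. ]
hT [36.8 -2. ]
hT2 [36.8  3.3]
```

Slot centre is about 0.6 mm toward −y of the tool and the plate about +0.5 mm, so I shift −1.1 mm, turn +0.46° and lower.

```bash
python3 -m handwheel '{"linear": [[0,-0.037,0],[0,0,0.5],[0,0,0.7],[0,0,0.7],[0,0,0.4]], "spin": [0.046,0,0,0,0]}'
python3 -m handwheel '{"linear": [[0,0,0.2],[0,0,0.2],[0,0,0.2],[0,0,0],[0,0,0]], "spin": [0,0,0,0,0]}'
python3 - <<'E'
from h import *
import cv2
w=robot.capture("wrist")
a=np.clip(w["image"][60:320,140:400,::-1].astype(float)*1.3,0,255).astype(np.uint8)
cv2.imwrite("pics/w5.png",cv2.resize(a,(598,598),interpolation=cv2.INTER_CUBIC))
E
```

```text
time_s: 13.68
tool_pos: [0.4908, -0.0226, 0.1097]
ee_rot: [0.001, 0.775, -0.632, -0.001]
force: [0.1, 0.8, -0.6]
width: 0.0088
finger_force: 60.2
time_s: 14.3
tool_pos: [0.4918, -0.0225, 0.0942]
ee_rot: [-0.0, 0.775, -0.632, 0.0]
force: [-0.2, 0.3, -1.3]
width: 0.0091
finger_force: 60.2
```

View pics/w5.png

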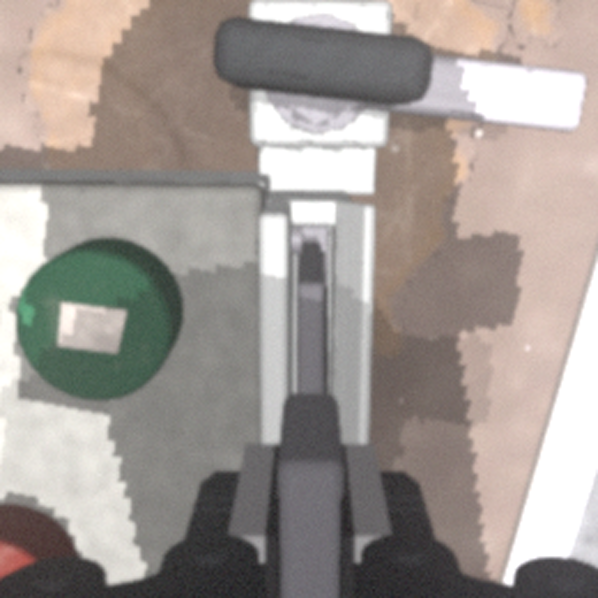

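The plate (columns 298–325) sits in the slot between board and lip, with no contact force. I lower it to the strip.

```bash
python3 -m handwheel '{"linear": [[0,0,0.15],[0,0,0.15],[0,0,0.13],[0,0,0],[0,0,0]], "spin": [0,0,0,0,0]}' - 90
python3 -m handwheel '{"linear": [[0,0,0.05],[0,0,0.05],[0,0,0.05],[0,0,0],[0,0,0]], "spin": [0,0,0,0,0]}'
python3 -m handwheel '{"linear": [[0,0,0.04],[0,0,0.04],[0,0,0.02],[0,0,0],[0,0,0]], "spin": [0,0,0,0,0]}'
```

```text
time_s: 14.98
tool_pos: [0.4917, -0.0225, 0.0811]
ee_rot: [0.0, 0.775, -0.632, 0.0]
force: [0.1, -0.6, -0.2]
width: 0.0081
finger_force: 91.2
time_s: 15.6
tool_pos: [0.4919, -0.0225, 0.077]
ee_rot: [-0.0, 0.775, -0.632, 0.0]
force: [-1.1, 0.6, 4.7]
width: 0.0081
finger_force: 92.4
time_s: 16.23
tool_pos: [0.492, -0.0225, 0.0745]
ee_rot: [-0.0, 0.775, -0.632, 0.0]
force: [-3.4, 1.4, 7.5]
width: 0.0082
finger_force: 92.8
```

Forces follow the strip as expected (7.5 N at 0.0745). The last bit goes in small steps.

```bash
python3 -m handwheel '{"linear": [[0,0,0.03],[0,0,0.02],[0,0,0],[0,0,0],[0,0,0]], "spin": [0,0,0,0,0]}'
python3 -m handwheel '{"linear": [[0,0,0.02],[0,0,0.01],[0,0,0],[0,0,0],[0,0,0]], "spin": [0,0,0,0,0]}'
```

```text
time_s: 16.85
tool_pos: [0.4921, -0.0225, 0.0737]
ee_rot: [-0.0, 0.775, -0.632, 0.001]
force: [-4.4, 1.1, 12.5]
width: 0.0083
finger_force: 93.4
time_s: 17.48
tool_pos: [0.4922, -0.0226, 0.0737]
ee_rot: [-0.0, 0.775, -0.632, 0.001]
force: [-5.4, 1.7, 15.6]
width: 0.0082
finger_force: 94.0
```

```bash
python3 -m handwheel '{"linear": [[0,0,0.02],[0,0,0.02],[0,0,0],[0,0,0],[0,0,0]], "spin": [0,0,0,0,0]}'
python3 -m handwheel '{"linear": [[0,0,0],[0,0,0],[0,0,0],[0,0,0],[0,0,0]], "spin": [0,0,0,0,0]}'
```

```text
time_s: 18.1
tool_pos: [0.4924, -0.0226, 0.0737]
ee_rot: [-0.001, 0.775, -0.632, 0.001]
force: [-10.0, 2.3, 21.2]
width: 0.0083
finger_force: 94.9
time_s: 18.73
tool_pos: [0.4924, -0.0226, 0.0737]
ee_rot: [-0.001, 0.775, -0.632, 0.001]
force: [-9.9, 2.0, 21.7]
width: 0.0082
finger_force: 94.9
```

Steady at the stop with about 21 N, and the TCP height matches the expected home position (0.0738 m).

```bash
python3 -c "from rig import robot; print(robot.sign_off())"
```

```text
the job is handed in; nothing more can be done
None
```

The keeper is swung clear, and I handed the job in with the wide holder still gripped and pressed home at about 21 N; I judged "home" from tool height and force, not a final picture, and I viewed 11 pictures, one over the limit of 10.

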